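# Line up the setting blocks and hold the case lid open

## Robot

A 6-joint arm with a two-finger parallel gripper is mounted at the origin on a cart in front of the work surface, level with it; the furniture and walls round the work are solid. World frame = base frame: x ahead of the robot, y to its left, z up, the work surface at z = 0. Lengths are in m, angles in rad, forces in N, time in s.
With the tool pointing down it reaches from about 0.325 to 0.775 m from the base axis. Payload 9.3 kg.
Tool frame: the origin (TCP) lies at the very end of the fingers, on their centre line; the grasp point (between the pads) lies 19 mm behind it; z points along the fingers, y is the line along which they close (so a half turn about z gives the same grasp; the last joint's range is limited). The gripper opens to 85 mm and grips with 20 to 120 N. Pads are 22 mm wide; open, the fingers measure 114 mm over their backs; the gripper's body (76 mm by 85 mm) begins 54 mm behind the grasp point. The pads swing forward as they close: fully open they stand 13 mm farther back than shut.
Start: joints at [1.142, 0.259, 0.021, 1.334, 0, 1.418], TCP at [0.15, 0.529, 0.231] pointing down, gripper open.
Joint ranges: [-3.04, 3.04], [-0.91, 1.82], [-1.04, 1.36], [-1.92, 1.95], [-1.52, 1.45], [-3.14, 3.14]. Speed limits (rad/s): [2.22, 2.22, 2.79, 3.14, 3.14, 3.14].

## Interface

Orientations are given as a 3x3 rotation matrix whose columns are the frame's x, y, z axes.
In Python, from station import arm, viewer gives the robot as it stands. The module is installed in compiled form; this text tells all that it offers.
- The arm moves only by the tool servo_tool, never from a script. Its argument "series" is a list of rows, each an object with "xyz": the shift along the tool's x, y, z scaled (see below), a list of three; "turn": the turn, a rotation vector about the tool's x, y, z scaled (see below), a list of three. A call has 1 to 12 rows; each row shifts and turns the commanded pose from where the row before left it, along the tool's axes as they then stand; what a row does not reach is not made up. The controller multiplies each number of a shift by 750 mm and each number of a turn by pi rad. A row lasts 1/12 s, in which the tool goes at most 41.7 mm and 7.16 degrees, less where a joint would pass 70% of its speed; a pose out of reach is approached as far as the arm can. A call with a number of a shift or a turn outside -1 to 1 is refused whole. A call with a gripper value outside its range is refused whole. "gripper" is the opening, from -1 (shut) to 1 (fully open), set as the call begins (left out, the last holds). The fingers move at their own pace and stop on an object; the grip force is fixed at half the most. Time passes only in rows, so rows that do not move let the fingers close. It gives the time, the measured TCP pose, the force, the opening and the grip force at its end, in the units of the state.
- arm.read_state(): the state, without advancing time (a new reading comes with each control period).
- viewer.read_camera(name): name is "scene" or "side" or "wrist"; returns the picture (420x560x3 uint8, red, green, blue); there is no depth.
- viewer.camera_info(name): a dict with "fx", "fy", "cx", "cy" (pixels), "k1" (the pictures are not rectified: a ray, as slopes to the right and down, at radius r is drawn at 1 + k1 r^2 times it, then the intrinsics apply), "rvec" (rotation vector, rad) and "tvec" (3), from world to camera coordinates, as OpenCV has them. Camera axes: x right, y down, z forward; pixel columns grow to the right and rows downward; lengths in m; the calibration is good to about 2 mm. A picture is of the moment at which its call begins: read the wrist's pose just before it. camera_info takes no time and is no camera call; for the wrist camera it gives the pose at the moment of the call.
- arm.hand_in(): hands the job in; it is judged then, once.
The state is a dict: "time_s": time; "joints": joint angles; "qvel": joint speeds; "joint_efforts": joint torques, N m; "tcp_pos": TCP position; "tool_rot": TCP orientation; "contact_force": force on the tool from outside, world axes, zero at the start; "ft_torque": the same for the moment, N m; "finger_gap": finger opening in m; "gripper_force": force on a finger pad.
Only numpy, scipy, OpenCV 4.12 (cv2) and the standard library are available. Lean on these libraries where they do the work, as an engineer would, in place of code of your own. Each camera call takes 0.05 s, during which the arm holds its last target. There are 200 camera calls.

## Task

Get the three olive setting blocks ready to go back into their case: slide each one straight up the tray into the white-outlined place ahead of it, lying flat with its short end against the fence, so that they make one square, even row. Then lift the case's blue lid by its orange handle to 60 degrees (within about five) and finish while holding it still there, since it falls shut when let go and I will load the blocks from the row. Leave the row and the other things on the bench as they are.

Things in the scene. Friction and masses are not known exactly. Their poses are not given: they have to be found in the camera images.
- tray: Flat grey tray fixed to the bench, 120 mm (its x, away from the robot at yaw 0) by 170 mm (its y). Origin: centre of its underside. Floor top 6 mm above the origin. An aluminium fence runs along its far edge: front face at x = +50 mm, top 20 mm above the origin. No other walls. Three places outlined in white touch the fence, at y = +62, 0 and -62 mm, each 25 mm wide and 40 mm long.
- place_1 (a point): Centre of a block that lies properly in the left (tray y = +62 mm) place: tray x = +33 mm, 4.5 mm above the tray floor. Axes of the tray. A tall carton of wire spools, part of the room, stands on the bench left of the tray; pass in front of it or well above it.
- block_1_center (a point): Loose olive setting block, 18 mm (its x) by 34 mm (its y, the long way) by 9 mm high, 20 g; point at its centre, half-way up. It starts on the tray floor some 25 to 50 mm short of the left (tray y = +62 mm) place, askew and a little to one side; its long way runs roughly along tray x.
- place_2 (a point): Centre of a block that lies properly in the middle (tray y = 0) place: tray x = +33 mm, 4.5 mm above the tray floor. Axes of the tray.
- block_2_center (a point): Loose olive setting block, 18 mm (its x) by 34 mm (its y, the long way) by 9 mm high, 20 g; point at its centre, half-way up. It starts on the tray floor some 25 to 50 mm short of the middle (tray y = 0) place, askew and a little to one side; its long way runs roughly along tray x.
- place_3 (a point): Centre of a block that lies properly in the right (tray y = -62 mm) place: tray x = +33 mm, 4.5 mm above the tray floor. Axes of the tray.
- block_3_center (a point): Loose olive setting block, 18 mm (its x) by 34 mm (its y, the long way) by 9 mm high, 20 g; point at its centre, half-way up. It starts on the tray floor some 25 to 50 mm short of the right (tray y = -62 mm) place, askew and a little to one side; its long way runs roughly along tray x.
- case: Small grey case fixed to the bench, 110 mm (its x, away from the robot at yaw 0) by 100 mm (its y) by 45 mm high, with a blue lid. Origin: centre of its underside. Its front (-x) faces the robot, up to about 0.4 rad askew.
- hinge (a point): Middle of the lid's hinge line, at the far edge of the case: case x = +58 mm, 48 mm above the bench. The hinge line runs along this point's y. Axes of the case; does not move with the lid.
- lid_grip (a point): Centre of the orange barrel handle of the lid: a cylinder 16 mm in diameter and 22 mm long, lying along y (parallel to the hinge line), on a 12 mm wide steel tongue that stands out 35 mm from the lid's front edge to the barrel's centre. 150 mm from the hinge and 1 mm above the lid's hinge plane; 49 mm above the bench when shut, with nothing beneath it. Free at both ends, so it can be pinched end to end from above; it turns with the lid (axes of the lid).
- lid (a joint): Lid angle in rad: 0 shut, grows as the front rises, 1.047 = 60 degrees, stop at 1.75. Gravity and a light spring shut the lid from any angle if let go; lifting it at the barrel takes about 1 to 2 N.
- bottle_center (a point): Bystander: white squeeze bottle with a red spout cap, 46 mm across, 130 high; loose. Point at its middle.
- driver_center (a point): Bystander: small screwdriver with amber handle, 153 mm long; loose. Point at its middle.
- gauge_center (a point): Bystander: plain steel ring, 48 mm across, 14 high; loose. Point at its middle.
- eraser_center (a point): Bystander: blue and white eraser, 20x42x12 mm; loose. Point at its middle.
- weight_center (a point): Bystander: small steel check weight with a knob, 22 mm across, 37 high; loose. Point at its middle.
Mind the look-alikes: they are no part of the job. What is shaped like the part that bears block_2_center but turquoise or yellow is not meant.

How it is judged:
By the outcome, as a careful person would: the job done as asked, in the order asked, and still so for the second after the job is handed in, while the arm keeps its last pose, push and grip.
It also fails if it takes over 58 s, if anything falls off the work surface, if the arm or the gripper's body presses on something with over 40 N, if the wrist force passes 120 N, or if a joint passes its speed limit or range.

## Working session

There is one attempt and no reset: what is moved stays moved. The work goes in short steps, Python scripts to look and compute and a tool call to move; the robot and the scene stay as the last step left them, time stands still between calls to the robot, and variables do not carry over. Pictures are saved under pics/ and viewed, at most 10 in all, crops included, and the job is handed in when it is done.

Besides the shell and the picture viewer there is one more tool, called by a JSON object that holds its "api" and its "payload". servo_tool: Moves the arm, as the interface text tells. Its arguments: {"type":"object","properties":{"series":{"type":"array","items":{"type":"object","properties":{"xyz":{"type":"array","items":{"type":"number","minimum":-1,"maximum":1}},"turn":{"type":"array","items":{"type":"number","minimum":-1,"maximum":1}}}}},"gripper":{"type":"number"}},"required":["series"]}

```bash
mkdir -p pics; python3 - <<'E'
from station import arm, viewer
import cv2, numpy as np
s=arm.read_state(); print(s['time_s'],s['tcp_pos'],np.round(s['tool_rot'],3),s['finger_gap'])
for n in ("scene","side","wrist"):
    i=viewer.camera_info(n); print(n,i)
    cv2.imwrite(f"pics/{n}0.png",cv2.cvtColor(viewer.read_camera(n),cv2.COLOR_RGB2BGR))
a=cv2.imread("pics/scene0.png");cv2.imwrite("pics/scene0b.png",cv2.resize(a,(800,600),interpolation=cv2.INTER_CUBIC))
a=cv2.imread("pics/side0.png");cv2.imwrite("pics/side0b.png",cv2.resize(a,(800,600),interpolation=cv2.INTER_CUBIC))
E
```

```text
0.0 [0.14967019 0.52895572 0.23066293] [[-0.962  0.272 -0.001]
 [ 0.272  0.962 -0.001]
 [ 0.    -0.001 -1.   ]] 0.08532026977120347
scene {'fx': 453.0693187133482, 'fy': 453.0693187133482, 'cx': 277.6248780956378, 'cy': 214.2660741198547, 'k1': -0.07591609874637882, 'rvec': array([ 1.05288754, -2.3235077 ,  1.10667182]), 'tvec': array([0.30205381, 0.38270143, 0.48415953])}
side {'fx': 460.92171777107535, 'fy': 460.92171777107535, 'cx': 280.42185851277713, 'cy': 206.05457636944382, 'k1': 0.01879173758028989, 'rvec': array([ 0.04149903,  2.80590427, -1.32961175]), 'tvec': array([0.59072452, 0.13222597, 1.02675788])}
wrist {'fx': 372.58715134121826, 'fy': 372.58715134121826, 'cx': 278.5636489187098, 'cy': 204.3144476032473, 'k1': -0.09237242922779738, 'rvec': array([-2.29070051, -1.73311299, -0.27902312]), 'tvec': array([-0.54962861, -0.04079371,  0.38029898])}
```

View pics/scene0b.png

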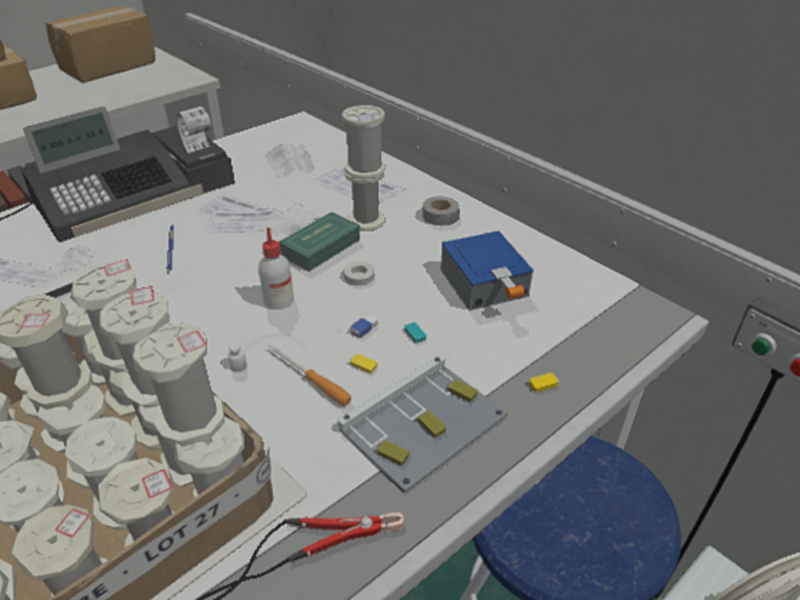

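View pics/side0b.png

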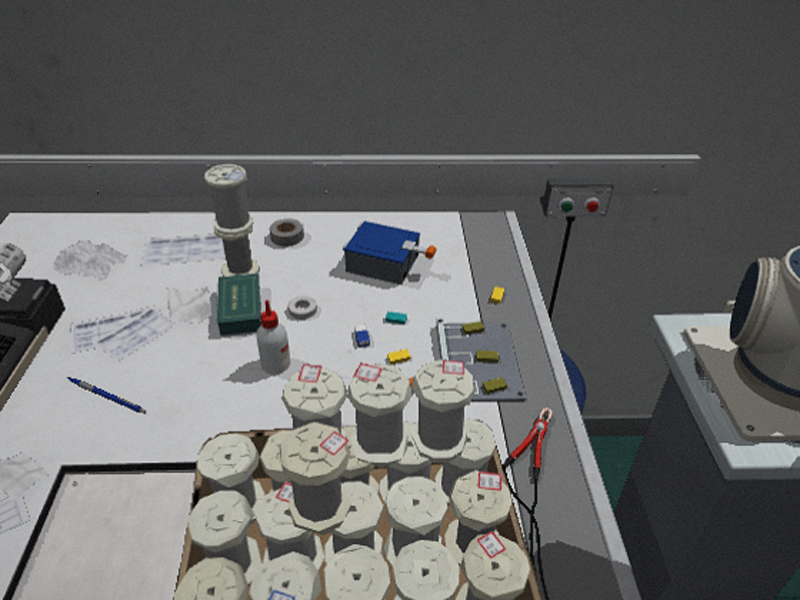

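```bash
cat > h.py <<'E'
import numpy as np, cv2
from station import arm, viewer
def cam(n):
    i=viewer.camera_info(n); K=np.array([[i['fx'],0,i['cx']],[0,i['fy'],i['cy']],[0,0,1]])
    return K,np.array([i['k1'],0,0,0,0.]),np.array(i['rvec'],float),np.array(i['tvec'],float)
def ray(c,uv,z):
    K,d,r,t=c; uv=np.array(uv,float).reshape(-1,1,2)
    p=cv2.undistortPoints(uv,K,d,None,None,None).reshape(-1,2)
    R=cv2.Rodrigues(r)[0]; o=-R.T@t; dirs=np.c_[p,np.ones(len(p))]@R
    s=(np.broadcast_to(z,len(p))-o[2])/dirs[:,2]; return o+dirs*s[:,None]
def proj(c,P):
    K,d,r,t=c; return cv2.projectPoints(np.array(P,float),r,t,K,d)[0].reshape(-1,2)
E
python3 - <<'E'
from h import *
np.set_printoptions(precision=4,suppress=True)
c=cam("scene")
pts={'trayNear':(406,484,.006),'trayRight':(506,411,.006),'b1':(392,452,.015),'b2':(431,422,.015),'b3':(461,389,.015),'barrel':(515,292,.049),'lidL':(442,240,.05),'lidfrontL':(472,277,.05),'lidfrontR':(530,265,.05),'driver':(328,385,.012),'eraser':(363,326,.01),'yel':(363,362,.01),'fenceL':(343,420,.02),'fenceR':(441,361,.02),'bottle':(278,303,0),'weight':(238,369,0),'ring':(358,275,0),'stack':(367,222,0),'cartoncorner':(268,455,.06),'gold':(543,382,.006),'cartoncorner0':(270,492,0.0)}
for k,v in pts.items(): print(k,ray(c,[(v[0]*.7,v[1]*.7)],v[2])[0])
w=cam("wrist"); s=arm.read_state(); R=cv2.Rodrigues(w[2])[0]; print('cam pos',-R.T@w[3]-s['tcp_pos'],R, 'in tool', s['tool_rot'].T@(-R.T@w[3]-s['tcp_pos']), 'R cam in tool', s['tool_rot'].T@R.T)
E
```

```text
trayNear [0.4113 0.028  0.006 ]
trayRight [ 0.4098 -0.135   0.006 ]
b1 [0.4494 0.0153 0.015 ]
b2 [ 0.4525 -0.0485  0.015 ]
b3 [ 0.4668 -0.1136  0.015 ]
barrel [ 0.5261 -0.2792  0.049 ]
lidL [ 0.6876 -0.2939  0.05  ]
lidfrontL [ 0.5896 -0.2585  0.05  ]
lidfrontR [ 0.5536 -0.3447  0.05  ]
driver [0.5846 0.0054 0.012 ]
eraser [ 0.6463 -0.101   0.01  ]
yel [ 0.5896 -0.0554  0.01  ]
fenceL [0.5202 0.0304 0.02  ]
fenceR [ 0.5159 -0.1263  0.02  ]
bottle [ 0.7807 -0.0456  0.    ]
weight [0.6972 0.0721 0.    ]
ring [ 0.7568 -0.1794  0.    ]
stack [ 0.8705 -0.2901  0.    ]
cartoncorner [0.5045 0.1386 0.06  ]
gold [ 0.4111 -0.208   0.006 ]
cartoncorner0 [0.5049 0.1451 0.    ]
cam pos [-0.0781  0.0222  0.1426] [[ 0.2721  0.9623 -0.0007]
 [ 0.9134 -0.258   0.315 ]
 [ 0.3029 -0.0863 -0.9491]] in tool [ 0.0812 -0.     -0.1426] R cam in tool [[ 0.0003 -0.9491 -0.3151]
 [ 1.      0.0002  0.0004]
 [-0.0003 -0.3151  0.9491]]
```

Look-alikes (800-px scene): olive blocks at (392,452), (431,422), (461,389) on the tray are the ones meant. The yellow ones at (363,362) and (543,382) and the turquoise one at (415,332) are not. The blue lid with the orange barrel is at (515,292). I'm moving above the tray for a close look.

{"api": "servo_tool", "payload": {"series": [{"turn": [0,0,-0.0292]},{"turn": [0,0,-0.0292]},{"turn": [0,0,-0.0292]},{"xyz": [-0.025,-0.046,0]},{"xyz": [-0.025,-0.046,0]},{"xyz": [-0.025,-0.046,0]},{"xyz": [-0.025,-0.046,0]},{"xyz": [-0.025,-0.046,0]},{"xyz": [-0.025,-0.046,0]},{"xyz": [-0.025,-0.046,0]},{"xyz": [-0.025,-0.046,0]},{"xyz": [-0.025,-0.046,0]}], "gripper": -0.2}}

```text
invalid input at $.series[0]: expected keys xyz, turn
```

{"api": "servo_tool", "payload": {"series": [{"xyz": [-0.0163,-0.0517,0]},{"xyz": [-0.0163,-0.0517,0]},{"xyz": [-0.0163,-0.0517,0]},{"xyz": [-0.0163,-0.0517,0]},{"xyz": [-0.0163,-0.0517,0]},{"xyz": [-0.0163,-0.0517,0]},{"xyz": [-0.0163,-0.0517,0]},{"xyz": [-0.0163,-0.0517,0]},{"xyz": [-0.0163,-0.0517,0]},{"xyz": [0,0,0]},{"xyz": [0,0,0]}]}}

```text
invalid input at $.series[0]: expected keys xyz, turn
```

```bash
python3 - <<'E'
from h import *
import pickle
s=arm.read_state(); print(s['time_s'],s['tcp_pos'],np.round(s['tool_rot'],3),s['finger_gap'],np.round(s['joints'],2))
c=cam("wrist"); im=viewer.read_camera("wrist")[:,:,::-1].copy()
pickle.dump((c,im),open("w1.pkl","wb"))
cv2.imwrite("pics/w1.png",cv2.resize(im,(800,600),interpolation=cv2.INTER_CUBIC))
E
```

```text
0.15 [0.14969915 0.5290458  0.23082287] [[-0.962  0.272 -0.   ]
 [ 0.272  0.962 -0.001]
 [ 0.    -0.001 -1.   ]] 0.08546741385392234 [1.14 0.26 0.02 1.33 0.   1.42]
```

View pics/w1.png

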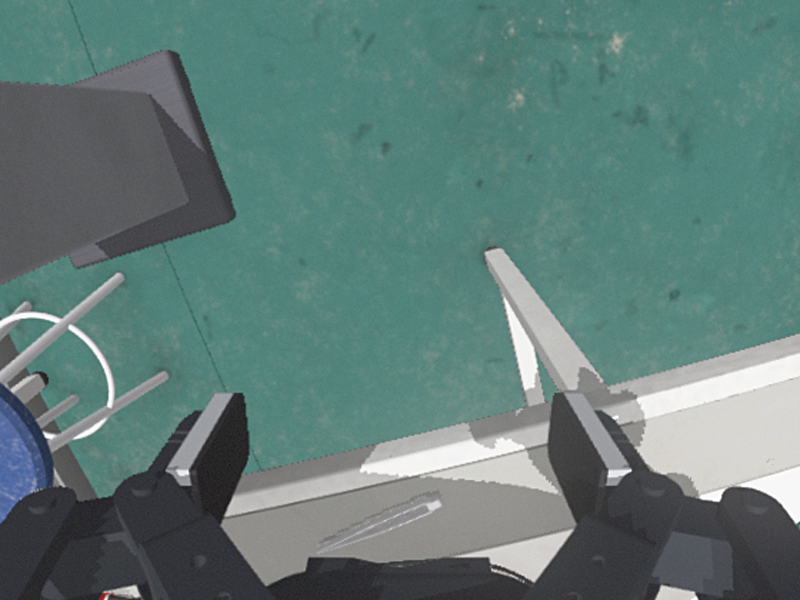

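{"api": "servo_tool", "payload": {"series": [{"xyz": [0,0,0],"turn": [0,0,-0.0292]},{"xyz": [0,0,0],"turn": [0,0,-0.0292]},{"xyz": [0,0,0],"turn": [0,0,-0.0292]},{"xyz": [-0.025,-0.046,0],"turn": [0,0,0]},{"xyz": [-0.025,-0.046,0],"turn": [0,0,0]},{"xyz": [-0.025,-0.046,0],"turn": [0,0,0]},{"xyz": [-0.025,-0.046,0],"turn": [0,0,0]},{"xyz": [-0.025,-0.046,0],"turn": [0,0,0]},{"xyz": [-0.025,-0.046,0],"turn": [0,0,0]},{"xyz": [-0.025,-0.046,0],"turn": [0,0,0]},{"xyz": [-0.025,-0.046,0],"turn": [0,0,0]},{"xyz": [-0.025,-0.046,0],"turn": [0,0,0]}], "gripper": -0.2}}

```text
time_s: 1.2
tcp_pos: [0.3186, 0.2169, 0.2314]
tool_rot: [[-1.0, 0.0, 0.001], [0.0, 1.0, 0.0], [-0.001, 0.0, -1.0]]
contact_force: [0.7, 1.0, -0.3]
finger_gap: 0.0341
gripper_force: 0.0
```

{"api": "servo_tool", "payload": {"series": [{"xyz": [-0.0163,-0.0517,0],"turn": [0,0,0]},{"xyz": [-0.0163,-0.0517,0],"turn": [0,0,0]},{"xyz": [-0.0163,-0.0517,0],"turn": [0,0,0]},{"xyz": [-0.0163,-0.0517,0],"turn": [0,0,0]},{"xyz": [-0.0163,-0.0517,0],"turn": [0,0,0]},{"xyz": [-0.0163,-0.0517,0],"turn": [0,0,0]},{"xyz": [-0.0163,-0.0517,0],"turn": [0,0,0]},{"xyz": [-0.0163,-0.0517,0],"turn": [0,0,0]},{"xyz": [-0.0163,-0.0517,0],"turn": [0,0,0]},{"xyz": [0,0,0],"turn": [0,0,0]},{"xyz": [0,0,0],"turn": [0,0,0]}]}}

```text
time_s: 2.12
tcp_pos: [0.4283, -0.1323, 0.2306]
tool_rot: [[-1.0, 0.004, -0.001], [0.004, 1.0, 0.001], [0.001, 0.001, -1.0]]
contact_force: [0.8, 0.4, 0.2]
finger_gap: 0.0341
gripper_force: 0.0
```

```bash
python3 - <<'E'
from h import *
import pickle
s=arm.read_state(); print(s['time_s'],s['tcp_pos'],np.round(s['tool_rot'],3),s['finger_gap'],np.round(s['joints'],2))
c=cam("wrist"); im=viewer.read_camera("wrist")[:,:,::-1].copy()
pickle.dump((c,im),open("w1.pkl","wb"))
cv2.imwrite("pics/w2.png",cv2.resize(im,(800,600),interpolation=cv2.INTER_CUBIC))
E
```

```text
2.1167 [ 0.42826305 -0.13233999  0.23058111] [[-1.     0.004 -0.001]
 [ 0.004  1.     0.001]
 [ 0.001  0.001 -1.   ]] 0.03412622679403815 [-0.49  0.09 -0.2   1.29 -0.   -0.48]
```

View pics/w2.png

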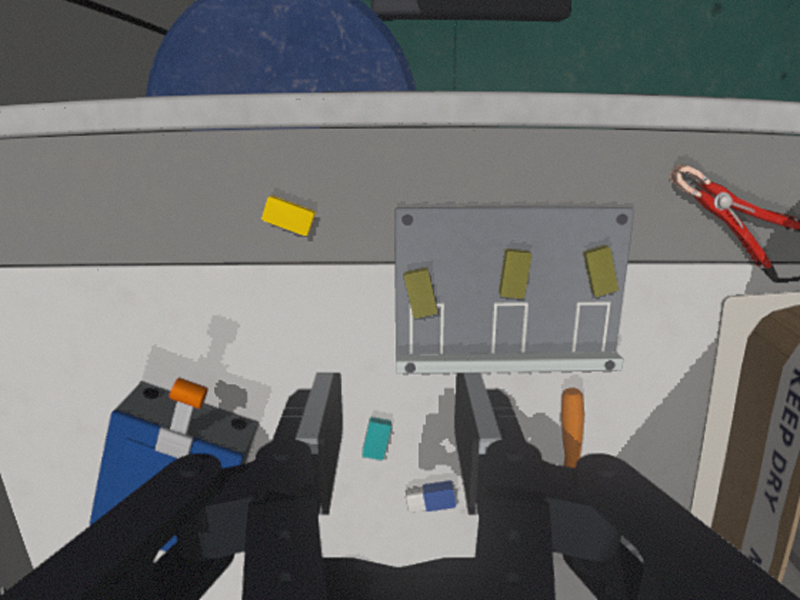

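The view shows the tray at (395–632, 207–373), with olive blocks at (601,272), (516,274) and (421,294). The white places sit at (594,327), (510,327) and (427,327), and the orange barrel is at (188,392).

```bash
python3 - <<'E'
from h import *
import pickle
np.set_printoptions(precision=4,suppress=True)
c,im=pickle.load(open("w1.pkl","rb"))
S=.7
# tray fit: known tray points vs pixels
obj=np.array([[-60,85,6],[-60,-85,6],[10,62+12.5,6],[10,62-12.5,6],[10,12.5,6],[10,-12.5,6],[10,-62+12.5,6],[10,-62-12.5,6],[50,85,20],[50,-85,20]])/1000.
px=np.array([[632,207],[395,207],[609,304.5],[579,304.5],[526,304.5],[495,304.5],[442,305.5],[411,305.5],[623,355],[397,360]])*S
from scipy.optimize import least_squares
def P(p): 
    a=p[2]; R=np.array([[np.cos(a),-np.sin(a),0],[np.sin(a),np.cos(a),0],[0,0,1]]); return obj@R.T+[p[0],p[1],0]
n=8
f=lambda p:(proj(c,P(p))[:n]-px[:n]).ravel()
r=least_squares(f,[.47,-.05,0]); print('tray',r.x,'res px',np.round(f(r.x),1))
a=r.x[2]; R=np.array([[np.cos(a),-np.sin(a)],[np.sin(a),np.cos(a)]])
for y in (62,0,-62): print('place',y,R@[.033,y/1000]+r.x[:2])
hsv=cv2.cvtColor(im,cv2.COLOR_BGR2HSV)
m=cv2.inRange(hsv,(22,110,60),(35,255,140))
nn,l,st,ce=cv2.connectedComponentsWithStats(m)
for i in range(1,nn):
    if st[i,4]>200 and st[i,4]<3000:
        cn=cv2.findContours((l==i).astype(np.uint8),cv2.RETR_EXTERNAL,cv2.CHAIN_APPROX_NONE)[0][0].reshape(-1,2)
        w=ray(c,cn,.015)[:,:2]*1000
        (cx,cy),sz,an=cv2.minAreaRect(w.astype(np.float32))
        v=R.T@(np.array([cx,cy])/1000-r.x[:2])
        print('block',ce[i]/S,cx,cy,sz,an,'tray',v)
b=np.array([[174,388],[206,395],[190,384]])*S
print('barrel',ray(c,[(173*S,390*S),(205*S,396*S)],.049), 'tongue',ray(c,[(188*S,392*S),(176*S,440*S)],.049))
E
```

```text
tray [ 0.4684 -0.0494  0.004 ] res px [ 2.   1.7 -0.7  1.9  0.4 -1.  -1.6 -0.8  1.  -0.5 -0.9 -0.3  1.  -0.7
 -1.2 -0.5]
place 62 [0.5012 0.0127]
place 0 [ 0.5014 -0.0493]
place -62 [ 0.5017 -0.1113]
block [601.0498 270.5952] 450.5627746582031 12.17928695678711 (35.11827850341797, 17.436992645263672) 18.055355072021484 tray [-0.0176  0.0616]
block [514.7731 273.4223] 452.65252685546875 -49.910125732421875 (17.911392211914062, 34.64757537841797) 86.06458282470703 tray [-0.0158 -0.0005]
block [420.1933 292.8992] 466.8546447753906 -116.31987762451172 (34.20935821533203, 16.9505558013916) 13.425090789794922 tray [-0.0019 -0.0669]
barrel [[ 0.526  -0.2895  0.049 ]
 [ 0.5304 -0.2671  0.049 ]] tongue [[ 0.5274 -0.2789  0.049 ]
 [ 0.567  -0.2937  0.049 ]]
```

{"api": "servo_tool", "payload": {"series": [{"xyz": [-0.005,0.0321,0.04],"turn": [0,0,0]},{"xyz": [-0.005,0.0321,0.04],"turn": [0,0,0]},{"xyz": [-0.005,0.0321,0.04],"turn": [0,0,0]},{"xyz": [-0.005,0.0321,0.04],"turn": [0,0,0]},{"xyz": [-0.005,0.0321,0.04],"turn": [0,0,0]},{"xyz": [-0.005,0.0321,0.04],"turn": [0,0,0]},{"xyz": [0,0,0],"turn": [0,0,-0.0337]},{"xyz": [0,0,0],"turn": [0,0,-0.0337]},{"xyz": [0,0,0],"turn": [0,0,-0.0337]},{"xyz": [0,0,0.025],"turn": [0,0,0]},{"xyz": [0,0,0],"turn": [0,0,0]}]}}

```text
time_s: 3.08
tcp_pos: [0.449, 0.0156, 0.0311]
tool_rot: [[-0.949, -0.314, -0.002], [-0.314, 0.949, 0.0], [0.002, 0.001, -1.0]]
contact_force: [-1.0, -0.0, -0.0]
finger_gap: 0.0342
gripper_force: 0.0
```

{"api": "servo_tool", "payload": {"series": [{"xyz": [0,-0.005,0.016],"turn": [0,0,0]},{"xyz": [0,0,0.0145],"turn": [0,0,0]},{"xyz": [0,0,0],"turn": [0,0,0]}]}}

```text
time_s: 3.33
tcp_pos: [0.4506, 0.0114, 0.0089]
tool_rot: [[-0.95, -0.312, -0.002], [-0.312, 0.95, 0.0], [0.002, 0.001, -1.0]]
contact_force: [-1.1, 0.1, -0.0]
finger_gap: 0.0339
gripper_force: 0.0
```

{"api": "servo_tool", "payload": {"series": [{"xyz": [0,0,0],"turn": [0,0,0]},{"xyz": [0,0,0],"turn": [0,0,0]},{"xyz": [0,0,0],"turn": [0,0,0]},{"xyz": [0,0,0],"turn": [0,0,0]}], "gripper": -0.7}}

```text
time_s: 3.67
tcp_pos: [0.4522, 0.0107, 0.0105]
tool_rot: [[-0.95, -0.312, 0.001], [-0.312, 0.95, 0.0], [-0.001, -0.0, -1.0]]
contact_force: [-3.0, 1.5, 8.0]
finger_gap: 0.0157
gripper_force: 59.5
```

```bash
cat >> h.py <<'E'
def look(name,n="wrist",crop=None):
    im=viewer.read_camera(n)[:,:,::-1].copy()
    if crop: x0,y0,x1,y1=crop; im=im[y0:y1,x0:x1]
    k=min(800/im.shape[1],600/im.shape[0]); cv2.imwrite(f"pics/{name}.png",cv2.resize(im,None,fx=k,fy=k,interpolation=cv2.INTER_CUBIC))
E
python3 -c "
from h import *
s=arm.read_state();print(s['tcp_pos'],s['contact_force'],s['finger_gap'],s['gripper_force'])
look('w3','wrist',(140,180,420,390))"
```

```text
[0.45215201 0.01071388 0.01050744] [-3.01272169  1.50854911  7.95227487] 0.01567947444341627 59.477768540382385
```

View pics/w3.png

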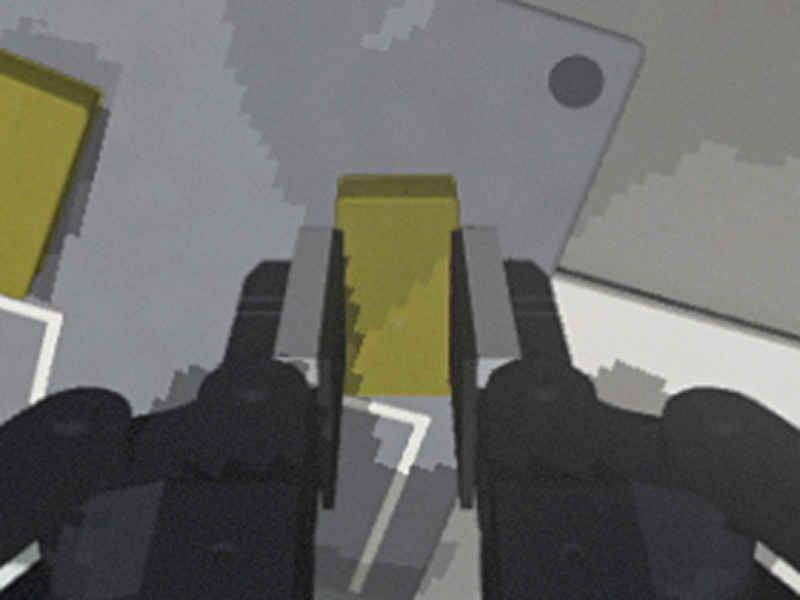

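The block is pinched squarely between the pads and lies flat.

{"api": "servo_tool", "payload": {"series": [{"xyz": [0,0,-0.0018],"turn": [0,0,0.0332]},{"xyz": [0,0,0],"turn": [0,0,0.0332]},{"xyz": [0,0,0],"turn": [0,0,0.0332]},{"xyz": [0,0,0],"turn": [0,0,0]},{"xyz": [-0.0147,0.0013,0],"turn": [0,0,0]},{"xyz": [-0.0147,0.0013,0],"turn": [0,0,0]},{"xyz": [-0.0147,0,0],"turn": [0,0,0]},{"xyz": [-0.01,0,0],"turn": [0,0,0]},{"xyz": [0,0,0],"turn": [0,0,0]}]}}

```text
time_s: 4.47
tcp_pos: [0.4949, 0.0124, 0.011]
tool_rot: [[-1.0, -0.006, 0.002], [-0.006, 1.0, -0.0], [-0.002, -0.0, -1.0]]
contact_force: [-0.3, -1.0, -0.4]
finger_gap: 0.0152
gripper_force: 58.6
```

{"api": "servo_tool", "payload": {"series": [{"xyz": [-0.004,0,0],"turn": [0,0,0]},{"xyz": [-0.0027,0,0],"turn": [0,0,0]},{"xyz": [0,0,0],"turn": [0,0,0]}]}}

```text
time_s: 4.72
tcp_pos: [0.4976, 0.0126, 0.0109]
tool_rot: [[-1.0, -0.005, -0.0], [-0.005, 1.0, 0.0], [0.0, 0.0, -1.0]]
contact_force: [-0.3, -1.0, 0.1]
finger_gap: 0.0156
gripper_force: 58.6
```

{"api": "servo_tool", "payload": {"series": [{"xyz": [-0.002,0,0],"turn": [0,0,0]},{"xyz": [0,0,0],"turn": [0,0,0]}]}}

```text
time_s: 4.88
tcp_pos: [0.4989, 0.0126, 0.011]
tool_rot: [[-1.0, -0.004, -0.0], [-0.004, 1.0, 0.0], [0.0, 0.0, -1.0]]
contact_force: [-0.1, -0.5, 0.6]
finger_gap: 0.0158
gripper_force: 58.6
```

{"api": "servo_tool", "payload": {"series": [{"xyz": [-0.003,0,0],"turn": [0,0,0]},{"xyz": [0,0,0],"turn": [0,0,0]}]}}

```text
time_s: 5.05
tcp_pos: [0.4991, 0.0127, 0.0106]
tool_rot: [[-1.0, -0.004, -0.004], [-0.004, 1.0, -0.0], [0.004, -0.0, -1.0]]
contact_force: [-8.2, -0.3, 4.5]
finger_gap: 0.0154
gripper_force: 59.0
```

{"api": "servo_tool", "payload": {"series": [{"xyz": [-0.003,0,0],"turn": [0,0,0]},{"xyz": [0,0,0],"turn": [0,0,0]}]}}

```text
time_s: 5.22
tcp_pos: [0.4992, 0.0127, 0.0105]
tool_rot: [[-1.0, -0.004, -0.008], [-0.004, 1.0, -0.0], [0.008, -0.0, -1.0]]
contact_force: [-16.2, -1.6, 11.3]
finger_gap: 0.0149
gripper_force: 60.0
```

{"api": "servo_tool", "payload": {"series": [{"xyz": [0.0045,0,-0.001],"turn": [0,0,0]},{"xyz": [0,0,0],"turn": [0,0,0]}]}}

```text
time_s: 5.38
tcp_pos: [0.4991, 0.0127, 0.0118]
tool_rot: [[-1.0, -0.004, -0.001], [-0.004, 1.0, 0.0], [0.001, 0.0, -1.0]]
contact_force: [-6.3, 0.4, 1.7]
finger_gap: 0.0155
gripper_force: 58.8
```

{"api": "servo_tool", "payload": {"series": [{"xyz": [0,0,0],"turn": [0,0,0]},{"xyz": [0,0,0],"turn": [0,0,0]},{"xyz": [0,0,0],"turn": [0,0,0]},{"xyz": [0,0,-0.035],"turn": [0,0,0]},{"xyz": [0,0,-0.015],"turn": [0,0,0]},{"xyz": [0,0,0],"turn": [0,0,0]}], "gripper": -0.2}}

```text
time_s: 5.88
tcp_pos: [0.502, 0.0124, 0.0515]
tool_rot: [[-1.0, -0.004, 0.004], [-0.004, 1.0, -0.001], [-0.004, -0.001, -1.0]]
contact_force: [0.9, 0.2, 0.3]
finger_gap: 0.0336
gripper_force: 0.0
```

{"api": "servo_tool", "payload": {"series": [{"xyz": [0.0219,-0.0277,0],"turn": [0,0,0]},{"xyz": [0.0219,-0.0277,0],"turn": [0,0,0]},{"xyz": [0.0219,-0.0277,0],"turn": [0,0,0]},{"xyz": [0,0,0],"turn": [0,0,0.0233]},{"xyz": [0,0,0.024],"turn": [0,0,0]},{"xyz": [0,0,0],"turn": [0,0,0]}]}}

```text
time_s: 6.38
tcp_pos: [0.45, -0.0501, 0.0292]
tool_rot: [[-0.998, 0.07, -0.002], [0.07, 0.998, 0.001], [0.002, 0.001, -1.0]]
contact_force: [-0.1, -0.1, -1.0]
finger_gap: 0.0339
gripper_force: 0.0
```

{"api": "servo_tool", "payload": {"series": [{"xyz": [-0.0036,0,0.015],"turn": [0,0,0]},{"xyz": [0,0,0.01],"turn": [0,0,0]},{"xyz": [0,0,0],"turn": [0,0,0]}]}}

```text
time_s: 6.63
tcp_pos: [0.4531, -0.0498, 0.0112]
tool_rot: [[-0.998, 0.068, -0.002], [0.068, 0.998, 0.001], [0.002, 0.001, -1.0]]
contact_force: [0.3, 0.5, 1.1]
finger_gap: 0.0337
gripper_force: 0.0
```

{"api": "servo_tool", "payload": {"series": [{"xyz": [0,0,0],"turn": [0,0,0]},{"xyz": [0,0,0],"turn": [0,0,0]},{"xyz": [0,0,0],"turn": [0,0,0]},{"xyz": [0,0,0],"turn": [0,0,0]}], "gripper": -0.7}}

```text
time_s: 6.97
tcp_pos: [0.454, -0.0501, 0.0129]
tool_rot: [[-0.998, 0.069, 0.001], [0.069, 0.998, -0.0], [-0.001, -0.0, -1.0]]
contact_force: [0.6, 0.0, 0.1]
finger_gap: 0.0147
gripper_force: 58.6
```

{"api": "servo_tool", "payload": {"series": [{"xyz": [0,0,0.002],"turn": [0,0,-0.0233]},{"xyz": [0,0.001,0],"turn": [0,0,0]},{"xyz": [0,0,0],"turn": [0,0,0]}]}}

```text
time_s: 7.22
tcp_pos: [0.4545, -0.0502, 0.0126]
tool_rot: [[-1.0, -0.004, 0.002], [-0.004, 1.0, -0.002], [-0.002, -0.002, -1.0]]
contact_force: [-4.3, -3.1, 17.1]
finger_gap: 0.0144
gripper_force: 61.8
```

{"api": "servo_tool", "payload": {"series": [{"xyz": [-0.0147,0,0],"turn": [0,0,0]},{"xyz": [-0.0147,0,0],"turn": [0,0,0]},{"xyz": [-0.0147,0,0],"turn": [0,0,0]},{"xyz": [-0.01,0,0],"turn": [0,0,0]},{"xyz": [0,0,0],"turn": [0,0,0]},{"xyz": [0,0,0],"turn": [0,0,0]}]}}

```text
time_s: 7.72
tcp_pos: [0.4951, -0.0495, 0.0126]
tool_rot: [[-1.0, -0.004, 0.002], [-0.004, 1.0, -0.001], [-0.002, -0.001, -1.0]]
contact_force: [-4.3, 0.0, 18.0]
finger_gap: 0.0144
gripper_force: 61.7
```

{"api": "servo_tool", "payload": {"series": [{"xyz": [-0.002,0,-0.0015],"turn": [0,0,0]},{"xyz": [-0.002,0,0],"turn": [0,0,0]},{"xyz": [0,0,0],"turn": [0,0,0]}]}}

```text
time_s: 7.97
tcp_pos: [0.4978, -0.0493, 0.0127]
tool_rot: [[-1.0, -0.004, 0.001], [-0.004, 1.0, -0.0], [-0.001, -0.0, -1.0]]
contact_force: [-1.1, 0.6, 8.7]
finger_gap: 0.0145
gripper_force: 60.2
```

{"api": "servo_tool", "payload": {"series": [{"xyz": [-0.003,0,0],"turn": [0,0,0]},{"xyz": [0,0,0],"turn": [0,0,0]}]}}

```text
time_s: 8.13
tcp_pos: [0.4994, -0.0492, 0.0127]
tool_rot: [[-1.0, -0.004, -0.0], [-0.004, 1.0, -0.0], [0.0, -0.0, -1.0]]
contact_force: [-4.2, -0.3, 11.1]
finger_gap: 0.0144
gripper_force: 60.6
```

{"api": "servo_tool", "payload": {"series": [{"xyz": [-0.003,0,0],"turn": [0,0,0]},{"xyz": [0,0,0],"turn": [0,0,0]}]}}

```text
time_s: 8.3
tcp_pos: [0.5002, -0.0492, 0.0126]
tool_rot: [[-1.0, -0.004, -0.003], [-0.004, 1.0, -0.001], [0.003, -0.001, -1.0]]
contact_force: [-10.1, 0.2, 16.7]
finger_gap: 0.0143
gripper_force: 61.6
```

{"api": "servo_tool", "payload": {"series": [{"xyz": [-0.002,0,0],"turn": [0,0,0]},{"xyz": [0,0,0],"turn": [0,0,0]}]}}

```text
time_s: 8.47
tcp_pos: [0.5003, -0.0492, 0.0126]
tool_rot: [[-1.0, -0.004, -0.006], [-0.004, 1.0, -0.001], [0.006, -0.001, -1.0]]
contact_force: [-16.9, -1.2, 21.9]
finger_gap: 0.0149
gripper_force: 62.5
```

{"api": "servo_tool", "payload": {"series": [{"xyz": [0.0045,0,-0.0015],"turn": [0,0,0]},{"xyz": [0,0,0],"turn": [0,0,0]}]}}

```text
time_s: 8.63
tcp_pos: [0.4996, -0.0491, 0.0134]
tool_rot: [[-1.0, -0.004, 0.0], [-0.004, 1.0, 0.0], [-0.0, 0.0, -1.0]]
contact_force: [0.9, 0.7, 0.4]
finger_gap: 0.0143
gripper_force: 58.6
```

{"api": "servo_tool", "payload": {"series": [{"xyz": [0,0,0],"turn": [0,0,0]},{"xyz": [0,0,0],"turn": [0,0,0]},{"xyz": [0,0,0],"turn": [0,0,0]},{"xyz": [0,0,-0.035],"turn": [0,0,0]},{"xyz": [0,0,-0.015],"turn": [0,0,0]},{"xyz": [0,0,0],"turn": [0,0,0]}], "gripper": -0.2}}

```text
time_s: 9.13
tcp_pos: [0.5015, -0.0495, 0.0528]
tool_rot: [[-1.0, -0.004, 0.004], [-0.004, 1.0, -0.001], [-0.004, -0.001, -1.0]]
contact_force: [0.9, 0.1, -0.3]
finger_gap: 0.034
gripper_force: 0.0
```

{"api": "servo_tool", "payload": {"series": [{"xyz": [0.0145,-0.0297,0],"turn": [0,0,0]},{"xyz": [0.0145,-0.0297,0],"turn": [0,0,0]},{"xyz": [0.0145,-0.0297,0],"turn": [0,0,0]},{"xyz": [0,0,0],"turn": [0,0,-0.0367]},{"xyz": [0,0,0],"turn": [0,0,-0.0367]},{"xyz": [0,0,0.027],"turn": [0,0,0]},{"xyz": [0,0,0],"turn": [0,0,0]}]}}

```text
time_s: 9.72
tcp_pos: [0.4663, -0.1158, 0.0279]
tool_rot: [[-0.973, -0.232, -0.003], [-0.232, 0.973, 0.001], [0.003, 0.002, -1.0]]
contact_force: [-1.9, 0.9, -0.9]
finger_gap: 0.0346
gripper_force: 0.0
```

Good alignment; going down to z ≈ 0.011 and closing.

{"api": "servo_tool", "payload": {"series": [{"xyz": [0,0,0.014],"turn": [0,0,0]},{"xyz": [0,0,0.0085],"turn": [0,0,0]},{"xyz": [0,0,0],"turn": [0,0,0]}]}}

```text
time_s: 9.97
tcp_pos: [0.4669, -0.1157, 0.0125]
tool_rot: [[-0.973, -0.232, -0.002], [-0.232, 0.973, 0.001], [0.002, 0.001, -1.0]]
contact_force: [0.3, 0.3, -0.2]
finger_gap: 0.0341
gripper_force: 0.0
```

{"api": "servo_tool", "payload": {"series": [{"xyz": [0,0,0],"turn": [0,0,0]},{"xyz": [0,0,0],"turn": [0,0,0]},{"xyz": [0,0,0],"turn": [0,0,0]},{"xyz": [0,0,0],"turn": [0,0,0]}], "gripper": -0.7}}

```text
time_s: 10.3
tcp_pos: [0.4679, -0.1162, 0.0141]
tool_rot: [[-0.973, -0.233, 0.001], [-0.233, 0.973, -0.0], [-0.001, -0.0, -1.0]]
contact_force: [-0.0, 0.0, 0.4]
finger_gap: 0.0136
gripper_force: 52.0
```

{"api": "servo_tool", "payload": {"series": [{"xyz": [0,0,0],"turn": [0,0,0]},{"xyz": [0,0,0.0045],"turn": [0,0,0]},{"xyz": [0,0,0],"turn": [0,0,0]}], "gripper": -0.2}}

```text
time_s: 10.55
tcp_pos: [0.4675, -0.1161, 0.0099]
tool_rot: [[-0.973, -0.233, -0.0], [-0.233, 0.973, 0.0], [0.0, 0.0, -1.0]]
contact_force: [-0.4, -0.2, -0.1]
finger_gap: 0.0342
gripper_force: 0.0
```

{"api": "servo_tool", "payload": {"series": [{"xyz": [0,0,0],"turn": [0,0,0]},{"xyz": [0,0,0],"turn": [0,0,0]},{"xyz": [0,0,0],"turn": [0,0,0]},{"xyz": [0,0,0],"turn": [0,0,0]}], "gripper": -0.7}}

```text
time_s: 10.88
tcp_pos: [0.4676, -0.1161, 0.0104]
tool_rot: [[-0.973, -0.233, 0.0], [-0.233, 0.973, -0.0], [-0.0, -0.0, -1.0]]
contact_force: [-0.4, 0.5, 3.2]
finger_gap: 0.0157
gripper_force: 58.8
```

{"api": "servo_tool", "payload": {"series": [{"xyz": [0,0,0],"turn": [0,0,0.0368]},{"xyz": [0,0,0],"turn": [0,0,0.0368]},{"xyz": [0,0,0],"turn": [0,0,0]},{"xyz": [-0.0116,0.0021,0],"turn": [0,0,0]},{"xyz": [-0.0116,0.0021,0],"turn": [0,0,0]},{"xyz": [-0.0116,0.0021,0],"turn": [0,0,0]},{"xyz": [0,0,0],"turn": [0,0,0]}]}}

```text
time_s: 11.47
tcp_pos: [0.4958, -0.1114, 0.0104]
tool_rot: [[-1.0, -0.006, 0.002], [-0.006, 1.0, -0.0], [-0.002, -0.0, -1.0]]
contact_force: [3.4, 1.3, 3.8]
finger_gap: 0.0157
gripper_force: 59.2
```

{"api": "servo_tool", "payload": {"series": [{"xyz": [-0.003,0,0],"turn": [0,0,0]},{"xyz": [0,0,0],"turn": [0,0,0]}]}}

```text
time_s: 11.63
tcp_pos: [0.4962, -0.1113, 0.0104]
tool_rot: [[-1.0, -0.005, -0.0], [-0.005, 1.0, -0.0], [0.0, -0.0, -1.0]]
contact_force: [-0.8, -0.1, 6.6]
finger_gap: 0.0154
gripper_force: 59.3
```

{"api": "servo_tool", "payload": {"series": [{"xyz": [-0.003,0,0],"turn": [0,0,0]},{"xyz": [0,0,0],"turn": [0,0,0]}]}}

```text
time_s: 11.8
tcp_pos: [0.498, -0.1112, 0.0104]
tool_rot: [[-1.0, -0.005, -0.001], [-0.005, 1.0, -0.0], [0.001, -0.0, -1.0]]
contact_force: [-2.5, -0.1, 8.4]
finger_gap: 0.0153
gripper_force: 59.5
```

{"api": "servo_tool", "payload": {"series": [{"xyz": [-0.003,0,0],"turn": [0,0,0]},{"xyz": [0,0,0],"turn": [0,0,0]}]}}

```text
time_s: 11.97
tcp_pos: [0.5002, -0.1112, 0.0104]
tool_rot: [[-1.0, -0.005, -0.001], [-0.005, 1.0, -0.0], [0.001, -0.0, -1.0]]
contact_force: [-2.0, -0.2, 7.5]
finger_gap: 0.0152
gripper_force: 59.5
```

{"api": "servo_tool", "payload": {"series": [{"xyz": [-0.003,0,0],"turn": [0,0,0]},{"xyz": [0,0,0],"turn": [0,0,0]}]}}

```text
time_s: 12.13
tcp_pos: [0.5003, -0.1112, 0.0103]
tool_rot: [[-1.0, -0.005, -0.005], [-0.005, 1.0, -0.001], [0.005, -0.001, -1.0]]
contact_force: [-12.4, -1.7, 17.4]
finger_gap: 0.0154
gripper_force: 60.5
```

{"api": "servo_tool", "payload": {"series": [{"xyz": [0.0025,0,-0.0015],"turn": [0,0,0]},{"xyz": [0,0,0],"turn": [0,0,0]}]}}

```text
time_s: 12.3
tcp_pos: [0.5002, -0.1111, 0.0112]
tool_rot: [[-1.0, -0.005, -0.001], [-0.005, 1.0, 0.0], [0.001, 0.0, -1.0]]
contact_force: [-2.6, -0.3, 1.7]
finger_gap: 0.0154
gripper_force: 58.8
```

{"api": "servo_tool", "payload": {"series": [{"xyz": [0,0,0],"turn": [0,0,0]},{"xyz": [0,0,0],"turn": [0,0,0]},{"xyz": [0,0,0],"turn": [0,0,0]},{"xyz": [0,0,-0.03],"turn": [0,0,0]},{"xyz": [0,0,-0.03],"turn": [0,0,0]},{"xyz": [0.024,-0.0067,-0.047],"turn": [0,0,0]},{"xyz": [0.024,-0.0067,-0.047],"turn": [0,0,0]},{"xyz": [0.024,-0.0067,-0.047],"turn": [0,0,0]},{"xyz": [0.024,-0.0067,-0.047],"turn": [0,0,0]},{"xyz": [0,0,0],"turn": [0,0,0]},{"xyz": [0,0,0],"turn": [0,0,0]}], "gripper": -0.2}}

```text
time_s: 13.22
tcp_pos: [0.4294, -0.1323, 0.1995]
tool_rot: [[-1.0, -0.003, 0.004], [-0.003, 1.0, -0.002], [-0.004, -0.002, -1.0]]
contact_force: [0.6, -0.2, -0.7]
finger_gap: 0.0344
gripper_force: 0.0
```

```bash
python3 - <<'E'
from h import *
import pickle
np.set_printoptions(precision=4,suppress=True)
s=arm.read_state(); print(s['time_s'],s['tcp_pos'],s['contact_force'])
c=cam("wrist"); im=viewer.read_camera("wrist")[:,:,::-1].copy(); pickle.dump((c,im),open("w4.pkl","wb"))
cr=im[130:300,260:480]; cv2.imwrite("pics/w4.png",cv2.resize(cr,None,fx=3.5,fy=3.5,interpolation=cv2.INTER_CUBIC))
hsv=cv2.cvtColor(im,cv2.COLOR_BGR2HSV)
m=cv2.inRange(hsv,(22,110,60),(35,255,140))
nn,l,st,ce=cv2.connectedComponentsWithStats(m)
for i in range(1,nn):
    if 200<st[i,4]<3000:
        cn=cv2.findContours((l==i).astype(np.uint8),cv2.RETR_EXTERNAL,cv2.CHAIN_APPROX_NONE)[0][0].reshape(-1,2)
        print('block',ce[i],cv2.minAreaRect((ray(c,cn,.015)[:,:2]*1000).astype(np.float32)))
E
```

```text
13.2167 [ 0.4294 -0.1323  0.1995] [ 0.5741 -0.2246 -0.7181]
block [427.0099 244.3142] ((498.7551574707031, 12.563718795776367), (33.14679718017578, 17.15049171447754), 0.1392580270767212)
block [300.7519 244.9795] ((499.1561584472656, -110.94680786132812), (31.707796096801758, 17.238954544067383), 0.16684843599796295)
block [364.1633 244.9573] ((499.1328125, -49.66175079345703), (31.88860511779785, 17.339061737060547), 0.11057610809803009)
```

View pics/w4.png

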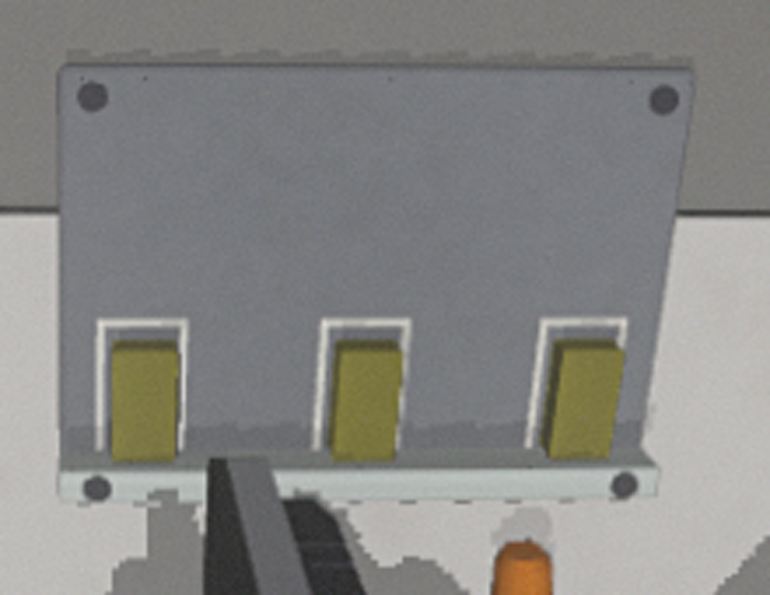

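Three blocks square in their outlines with their near ends level at row ~347. I'm checking the gap to the fence more finely, and measuring the barrel again.

```bash
python3 - <<'E'
from h import *
import pickle
np.set_printoptions(precision=4,suppress=True)
c,im=pickle.load(open("w4.pkl","rb"))
g=im[:,:,1].astype(float)
for y in (.0127,-.0492,-.1112):
    for x0,z in ((.480,.015),(.5165,.015)):
        xs=np.arange(x0-.006,x0+.006,.0005)
        P=np.array([[[x,y+d,z] for d in (-.004,-.002,0,.002,.004)] for x in xs])
        uv=proj(c,P.reshape(-1,3)).astype(np.float32)
        v=[cv2.remap(im.astype(np.float32),uv[:,:1].copy(),uv[:,1:].copy(),cv2.INTER_LINEAR).reshape(len(xs),5,3)[...,k].mean(1) for k in (1,)][0]
        print(y,x0,np.round(v[::1]).astype(int))
# tray refit from lines
obj=np.array([[-60,85,6],[-60,-85,6],[10,62+12.5,6],[10,62-12.5,6],[10,12.5,6],[10,-12.5,6],[10,-62+12.5,6],[10,-62-12.5,6]])/1000.
px=np.array([[693,67],[60,67],[626,322],[543,322],[410,322],[322,322],[187,322],[98,322]])/3.5+[260,130]
from scipy.optimize import least_squares
def P(p):
    a=p[2]; R=np.array([[np.cos(a),-np.sin(a),0],[np.sin(a),np.cos(a),0],[0,0,1]]); return obj@R.T+[p[0],p[1],0]
f=lambda p:(proj(c,P(p))-px).ravel()
r=least_squares(f,[.47,-.05,0]); print('tray',r.x,np.round(f(r.x),1))
E
```

```text
0.0127 0.48 [175 173 171 151 132 122 112 112 111 109 105  99  90  85  80  81  87  95
 107 114 117 119 118 118 118]
0.0127 0.5165 [118 118 119 119 119 118 115 112 109 108 107 105 104 109 113 120 126 140
 161 177 184 190 190 190 189]
-0.0492 0.48 [175 181 187 164 139 124 110 109 109 107 105  97  88  83  78  78  81  88
  98 107 115 119 119 119 118]
-0.0492 0.5165 [116 116 116 116 116 116 115 114 112 111 109 108 108 109 110 111 118 136
 153 166 180 185 188 189 189]
-0.1112 0.48 [168 181 191 177 152 132 116 110 111 111 110 105  96  89  83  82  85  92
 102 110 116 121 121 121 122]
-0.1112 0.5165 [118 118 118 119 120 120 120 119 116 113 108 104 103 104 108 113 121 132
 144 161 177 183 190 191 192]
tray [ 0.4681 -0.0492  0.0073] [ 1.6  1.5 -0.8  0.9  0.3 -0.9 -0.7 -0.7  0.  -0.5 -0.4 -0.3  0.1 -0.1
 -0.3 -0. ]
```

The row is even (near ends within 0.3 mm). Next is a close look at the lid handle.

{"api": "servo_tool", "payload": {"series": [{"xyz": [-0.02,-0.045,-0.02],"turn": [0,0,0]},{"xyz": [-0.02,-0.045,-0.02],"turn": [0,0,0]},{"xyz": [0,0,0],"turn": [0,0,0]},{"xyz": [0,0,0],"turn": [0,0,0]}]}}

```text
time_s: 13.6
tcp_pos: [0.46, -0.2002, 0.2257]
tool_rot: [[-1.0, -0.002, -0.002], [-0.002, 1.0, 0.001], [0.002, 0.001, -1.0]]
contact_force: [-0.2, -0.4, -0.5]
finger_gap: 0.0341
gripper_force: 0.0
```

```bash
python3 - <<'E'
from h import *
import pickle
s=arm.read_state(); print(s['time_s'],s['tcp_pos'])
c=cam("wrist"); im=viewer.read_camera("wrist")[:,:,::-1].copy(); pickle.dump((c,im),open("w5.pkl","wb"))
cr=im[150:400,0:300]; cv2.imwrite("pics/w5.png",cv2.resize(cr,(720,600),interpolation=cv2.INTER_CUBIC))
E
```

```text
13.6 [ 0.45996662 -0.20022035  0.2257318 ]
```

View pics/w5.png

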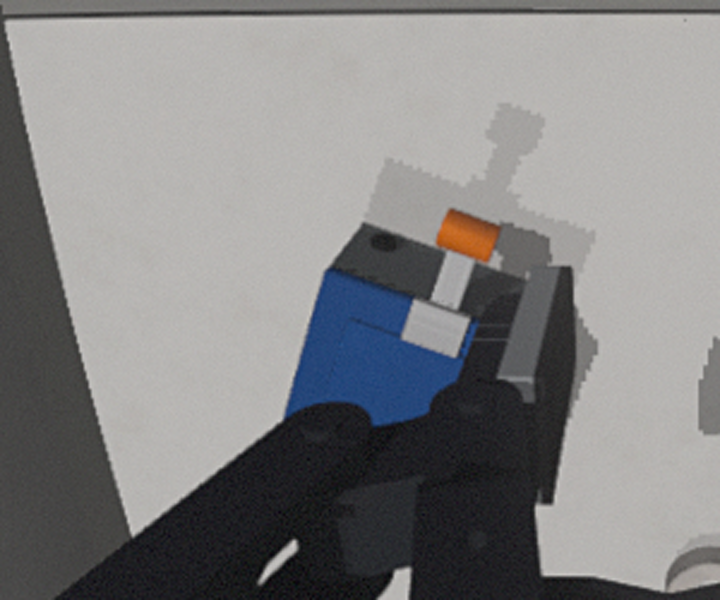

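```bash
python3 - <<'E'
from h import *
import pickle
from scipy.optimize import least_squares
np.set_printoptions(precision=4,suppress=True)
c,im=pickle.load(open("w5.pkl","rb"))
T=lambda u:np.array(u)/2.4+[0,150]
obj=np.array([[-92,-11,49],[-92,11,49],[-57,-50,51]])/1000.
px=T([[444.5,226.5],[493,244.5],[327,270]])
w=np.array([2,2,1.])
def P(p):
    a=p[2]; R=np.array([[np.cos(a),-np.sin(a),0],[np.sin(a),np.cos(a),0],[0,0,1]]); return obj@R.T+[p[0],p[1],0]
f=lambda p:((proj(c,P(p))-px)*w[:,None]).ravel()
r=least_squares(f,[.61,-.31,-.37]); print('case',r.x,np.round(f(r.x),1)); a=r.x[2]
B=P(r.x); print('barrel',B[:2].mean(0),'hinge',r.x[:2]+.058*np.array([np.cos(a),np.sin(a)]))
q=ray(c,T([[327,270],[287,415],[470,322],[444.5,226.5],[493,244.5],[452,209],[499,227],[487,262],[437,244]]),[.051,.051,.051,.049,.049,.049,.049,.049,.049]);print(q)
d=q[1]-q[0];print('yaw edge',np.arctan2(d[1],d[0])); d=q[2]-q[0];print('front',np.arctan2(-d[0],d[1]))
d=q[4]-q[3];print('barrel',np.arctan2(-d[0],d[1]),np.linalg.norm(d))
E
```

```text
case [ 0.6142 -0.3111 -0.3652] [-1.7 -0.2  2.2  0.2 -0.9  0. ]
barrel [ 0.5283 -0.2782  0.049 ] hinge [ 0.6684 -0.3318]
[[ 0.5431 -0.3365  0.051 ]
 [ 0.6133 -0.3638  0.051 ]
 [ 0.566  -0.2802  0.051 ]
 [ 0.5245 -0.2877  0.049 ]
 [ 0.5321 -0.2689  0.049 ]
 [ 0.517  -0.2841  0.049 ]
 [ 0.5245 -0.2661  0.049 ]
 [ 0.5398 -0.2718  0.049 ]
 [ 0.5321 -0.2913  0.049 ]]
yaw edge -0.3706614467846002
front -0.3863640870150542
barrel -0.3881450870526174 0.02021666241917212
```

{"api": "servo_tool", "payload": {"series": [{"xyz": [-0.0304,-0.0347,0],"turn": [0,0,0]},{"xyz": [-0.0304,-0.0347,0],"turn": [0,0,0]},{"xyz": [-0.0304,-0.0347,0],"turn": [0,0,0]},{"xyz": [0,0,0],"turn": [0,0,0.03]},{"xyz": [0,0,0],"turn": [0,0,0.03]},{"xyz": [0,0,0],"turn": [0,0,0.03]},{"xyz": [0,0,0],"turn": [0,0,0.03]},{"xyz": [0,0,0.05],"turn": [0,0,0]},{"xyz": [0,0,0.05],"turn": [0,0,0]},{"xyz": [0,0,0.05],"turn": [0,0,0]},{"xyz": [0,0,0.03],"turn": [0,0,0]},{"xyz": [0,0,0],"turn": [0,0,0]}]}}

```text
time_s: 14.65
tcp_pos: [0.5249, -0.2736, 0.0863]
tool_rot: [[-0.931, 0.364, -0.008], [0.364, 0.931, 0.006], [0.01, 0.003, -1.0]]
contact_force: [-0.1, 0.4, -0.2]
finger_gap: 0.0336
gripper_force: 0.0
```

{"api": "servo_tool", "payload": {"series": [{"xyz": [-0.0065,-0.0041,0],"turn": [0,0,0]},{"xyz": [0,0,0],"turn": [0,0,0]},{"xyz": [0,0,0],"turn": [0,0,0]}]}}

```text
time_s: 14.9
tcp_pos: [0.5324, -0.2821, 0.0942]
tool_rot: [[-0.931, 0.365, 0.002], [0.365, 0.931, -0.002], [-0.003, -0.001, -1.0]]
contact_force: [0.3, -0.2, 0.7]
finger_gap: 0.0344
gripper_force: 0.0
```

{"api": "servo_tool", "payload": {"series": [{"xyz": [0,0,0.03],"turn": [0,0,0]},{"xyz": [0,0,0.03],"turn": [0,0,0]},{"xyz": [0,0,0],"turn": [0,0,0]},{"xyz": [0,0,0],"turn": [0,0,0]}]}}

```text
time_s: 15.23
tcp_pos: [0.5312, -0.2815, 0.0481]
tool_rot: [[-0.931, 0.365, -0.0], [0.365, 0.931, 0.0], [0.0, 0.0, -1.0]]
contact_force: [-0.2, 0.1, 0.6]
finger_gap: 0.0342
gripper_force: 0.0
```

{"api": "servo_tool", "payload": {"series": [{"xyz": [0.0052,0.0027,0.008],"turn": [0,0,0]},{"xyz": [0,0,0.008],"turn": [0,0,0]},{"xyz": [0,0,0],"turn": [0,0,0]},{"xyz": [0,0,0],"turn": [0,0,0]}]}}

```text
time_s: 15.57
tcp_pos: [0.5284, -0.2782, 0.0357]
tool_rot: [[-0.931, 0.365, 0.0], [0.365, 0.931, -0.0], [-0.0, -0.0, -1.0]]
contact_force: [-0.5, 0.3, 0.9]
finger_gap: 0.0343
gripper_force: 0.0
```

{"api": "servo_tool", "payload": {"series": [{"xyz": [0,0,0],"turn": [0,0,0]},{"xyz": [0,0,0],"turn": [0,0,0]},{"xyz": [0,0,0],"turn": [0,0,0]},{"xyz": [0,0,0],"turn": [0,0,0]},{"xyz": [0,0,0],"turn": [0,0,0]}], "gripper": -0.65}}

```text
time_s: 15.98
tcp_pos: [0.5283, -0.279, 0.0357]
tool_rot: [[-0.931, 0.365, 0.0], [0.365, 0.931, -0.001], [-0.001, -0.001, -1.0]]
contact_force: [-2.5, -4.5, 1.8]
finger_gap: 0.0204
gripper_force: 59.4
```

```bash
python3 -c "
from h import *
s=arm.read_state();print(s['time_s'],s['tcp_pos'],s['contact_force'],s['ft_torque'],s['finger_gap'],np.round(s['joints'],2))
look('w6','wrist',(140,150,420,360))"
```

```text
15.9833 [ 0.5283411  -0.27895593  0.03570877] [-2.52238987 -4.45071847  1.81720507] [-0.82954123  0.46891634 -0.0090969 ] 0.02036746568631324 [-0.63  0.46 -0.2   0.91 -0.   -0.25]
```

View pics/w6.png

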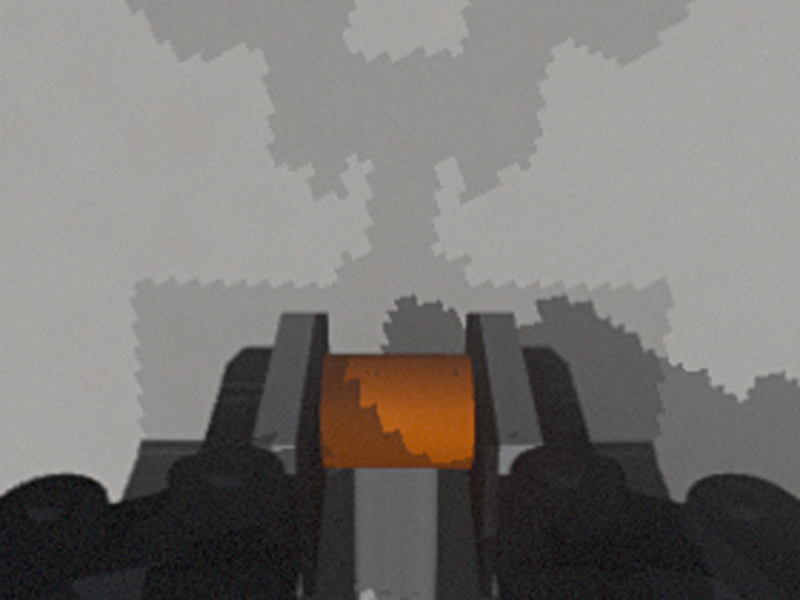

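The barrel is held end to end, centred in the pads. I'm lifting along the arc in parts.

{"api": "servo_tool", "payload": {"series": [{"xyz": [-0.0008,0,-0.0174],"turn": [0,0,0]},{"xyz": [-0.0023,0,-0.0173],"turn": [0,0,0]},{"xyz": [-0.0038,0,-0.017],"turn": [0,0,0]},{"xyz": [0,0,0],"turn": [0,0,0]},{"xyz": [0,0,0],"turn": [0,0,0]}]}}

```text
time_s: 16.45
tcp_pos: [0.5337, -0.281, 0.0744]
tool_rot: [[-0.931, 0.365, 0.001], [0.365, 0.931, -0.002], [-0.002, -0.001, -1.0]]
contact_force: [1.4, -7.2, -3.5]
finger_gap: 0.0203
gripper_force: 59.0
```

{"api": "servo_tool", "payload": {"series": [{"xyz": [-0.0053,-0.0007,-0.0166],"turn": [0,0,0]},{"xyz": [-0.0067,0,-0.0161],"turn": [0,0,0]},{"xyz": [-0.0081,0,-0.0155],"turn": [0,0,0]},{"xyz": [-0.0094,0,-0.0147],"turn": [0,0,0]},{"xyz": [0,0,0],"turn": [0,0,0]},{"xyz": [0,0,0],"turn": [0,0,0]}]}}

```text
time_s: 16.95
tcp_pos: [0.5538, -0.289, 0.1205]
tool_rot: [[-0.931, 0.365, -0.0], [0.365, 0.931, -0.0], [0.0, -0.0, -1.0]]
contact_force: [2.5, -6.0, -6.0]
finger_gap: 0.0203
gripper_force: 59.7
```

{"api": "servo_tool", "payload": {"series": [{"xyz": [-0.0106,-0.0007,-0.0138],"turn": [0,0,0]},{"xyz": [-0.0118,0,-0.0129],"turn": [0,0,0]},{"xyz": [-0.0129,0,-0.0118],"turn": [0,0,0]},{"xyz": [-0.0138,0,-0.0106],"turn": [0,0,0]},{"xyz": [0,0,0],"turn": [0,0,0]},{"xyz": [0,0,0],"turn": [0,0,0]}]}}

```text
time_s: 17.45
tcp_pos: [0.5871, -0.3021, 0.1566]
tool_rot: [[-0.931, 0.365, -0.002], [0.365, 0.931, 0.001], [0.002, 0.001, -1.0]]
contact_force: [-0.7, -2.7, -6.0]
finger_gap: 0.0202
gripper_force: 60.1
```

{"api": "servo_tool", "payload": {"series": [{"xyz": [-0.0084,0,-0.0054],"turn": [0,0,0]},{"xyz": [-0.0082,0,-0.005],"turn": [0,0,0]},{"xyz": [0,0,0],"turn": [0,0,0]},{"xyz": [0,0,0],"turn": [0,0,0]},{"xyz": [0,0,0],"turn": [0,0,0]}]}}

```text
time_s: 17.87
tcp_pos: [0.5985, -0.3067, 0.1646]
tool_rot: [[-0.931, 0.365, -0.001], [0.365, 0.931, 0.001], [0.002, 0.001, -1.0]]
contact_force: [1.8, -2.8, -10.9]
finger_gap: 0.0204
gripper_force: 59.0
```

```bash
python3 - <<'E'
from h import *
s=arm.read_state();p=s['tcp_pos'];print(s['time_s'],p,s['contact_force'],s['finger_gap'])
print('ang by z',np.degrees(np.arcsin((p[2]-.0357)/.15)),'by xy',np.degrees(np.arccos(1-np.hypot(p[0]-.5284,p[1]+.2785)/.15)))
look('s7','scene',(210,110,400,370)); look('d7','side',(200,100,400,290))
w=cv2.imread('pics/s7.png');d=cv2.imread('pics/d7.png');h=500
f=lambda a:cv2.resize(a,(int(a.shape[1]*h/a.shape[0]),h))
o=np.hstack([f(w),f(d)]);k=800/o.shape[1];cv2.imwrite('pics/c7.png',cv2.resize(o,None,fx=min(1,k),fy=min(1,k)))
print(o.shape)
c=cam('scene');print(proj(c,[[.5979,-.3056,.178],[.6679,-.3331,.048]]))
E
```

```text
17.8667 [ 0.59853253 -0.3066753   0.16459   ] [  1.84144421  -2.81395906 -10.92472919] 0.02038783494332081
ang by z 59.234343246443586 by xy 60.255732081874946
(500, 891, 3)
[[348.4936725  129.64601785]
 [328.02123375 166.04547978]]
```

View pics/c7.png

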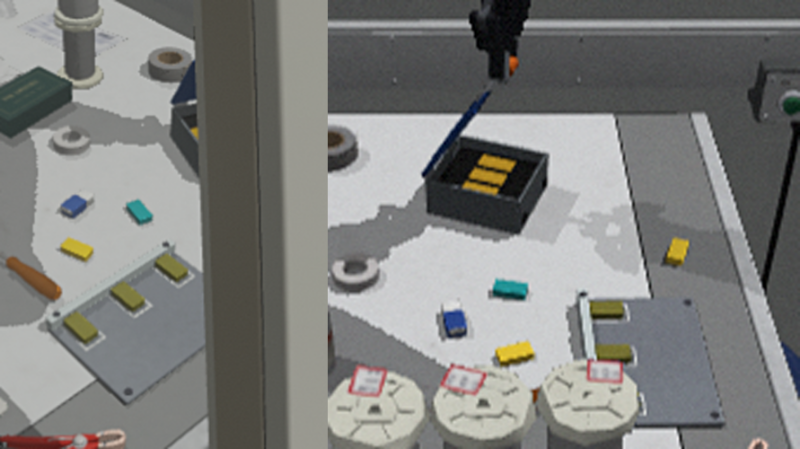

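{"api": "servo_tool", "payload": {"series": [{"xyz": [-0.0006,0,0.001],"turn": [0,0,0]},{"xyz": [0,0,0],"turn": [0,0,0]},{"xyz": [0,0,0],"turn": [0,0,0]},{"xyz": [0,0,0],"turn": [0,0,0]},{"xyz": [0,0,0],"turn": [0,0,0]},{"xyz": [0,0,0],"turn": [0,0,0]}]}}

```text
time_s: 18.47
tcp_pos: [0.5998, -0.3072, 0.1654]
tool_rot: [[-0.931, 0.365, 0.0], [0.365, 0.931, -0.0], [-0.0, 0.0, -1.0]]
contact_force: [0.8, -1.3, -7.6]
finger_gap: 0.0205
gripper_force: 59.3
```

```bash
python3 - <<'E'
from h import *
s=arm.read_state();p=s['tcp_pos'];print(s['time_s'],p,s['contact_force'],s['gripper_force'],np.abs(s['qvel']).max())
z=np.degrees(np.arcsin((p[2]-.0357)/.15));print(z)
if 57<z<63: print(arm.hand_in())
E
```

```text
18.4667 [ 0.59984064 -0.30722319  0.16535934] [ 0.79659973 -1.26513522 -7.61465729] 59.3210631608963 0.0017204500194118657
59.81376145252453
the job is handed in; nothing more can be done
None
```

The job is handed in: the three olive blocks are flat and square against the fence in their places, in one even row, and the arm is holding the lid still at about 60° by its orange handle.

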